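Sweep the empty vials into the catch pan

TASK

Clear up after the vaccination round: push the three small empty vials across the table top with the fingers, through the open side of the steel catch pan, until all three are wholly inside it. Slide them along the table and do not pick them up, and leave the big bottle, the carton and the steel cup where they stand.

Things in the scene. Friction and masses are not known exactly. Their poses are not given: they have to be found in the camera images.
- pan: low steel catch pan fixed to the table, open on one side (roughly facing the robot), three walls 30 mm high, 3 mm thick; inside 130 mm wide (y), 110 mm deep (x). Its paper-thin floor is level with the table top: no step at the open side. Origin: middle of the open edge, at table height; +x points from it into the pan, y along the open edge, z up
- vial0: one of three alike empty vaccine vials standing on the table: squat amber glass with a narrower aluminium cap, body diameter 26 mm, 31 mm high to the shoulder, cap diameter 20 mm, 44 mm overall, 15 to 28 g. Origin: centre of the underside; z up through the cap. It slides on the table and can tip and roll
- vial1: one of three alike empty vaccine vials standing on the table: squat amber glass with a narrower aluminium cap, body diameter 26 mm, 31 mm high to the shoulder, cap diameter 20 mm, 44 mm overall, 15 to 28 g. Origin: centre of the underside; z up through the cap. It slides on the table and can tip and roll
- vial2: one of three alike empty vaccine vials standing on the table: squat amber glass with a narrower aluminium cap, body diameter 26 mm, 31 mm high to the shoulder, cap diameter 20 mm, 44 mm overall, 15 to 28 g. Origin: centre of the underside; z up through the cap. It slides on the table and can tip and roll
- bottle: full vaccine bottle, to be left alone: amber glass, diameter 46 mm, 68 mm high, standing. Origin: centre of the underside
- carton: upright medicine carton, to be left alone: 45 mm (x) by 60 mm (y), 55 mm high, white with a blue band. Origin: centre of the underside
- cup: open steel cup, to be left alone: diameter 64 mm at the rim, 62 mm high, standing beside the pan. Origin: centre of the underside
Things that resemble listed ones, but are neither listed nor needed, are in the scene too. What is shaped like the vial2 but blue or green is not meant.

How it is judged:
By the outcome, as a careful person would: the job done as asked, in the order asked, and still so for the second after the job is handed in, with the robot touching nothing.
It also fails if it takes over 72 s, if anything falls off the work surface, if the arm or the gripper's body presses on something with over 40 N, if the wrist force passes 120 N, or if a joint passes its speed limit or range.

ROBOT

A 7-joint arm with a two-finger parallel gripper is mounted at the origin on the work surface. World frame = base frame: x ahead of the robot, y to its left, z up, the work surface at z = 0. Lengths are in m, angles in rad, forces in N, time in s.
With the tool pointing down it reaches from about 0.425 to 0.925 m from the base axis. Payload 6.8 kg.
Tool frame: the origin (TCP) lies midway between the tips of the shut fingers; the grasp point (between the pads) lies 19 mm behind it (r.grip_depth is the distance from the TCP to the grasp point, in m); z points along the fingers, y is the line along which they close (so a half turn about z gives the same grasp; the last joint's range is limited). The gripper opens to 85 mm and grips with 20 to 120 N. Pads are 22 mm wide; open, the fingers measure 114 mm over their backs; the gripper's body (76 mm by 85 mm) begins 54 mm behind the grasp point. The pads swing forward as they close: fully open they stand 13 mm farther back than shut.
Start: joints at [-1.446, 0.477, 0.022, 1.555, -0.011, 1.109, -0.083], TCP at [0.156, 0.657, 0.231] pointing down, gripper open.
Joint ranges: [-2.96, 2.96], [-0.34, 2.1], [-1.41, 1.46], [0.24, 2.44], [-1.37, 4.51], [0.17, 1.92], [-2.96, 2.96]. Speed limits (rad/s): [2.39, 2.39, 3.14, 3.14, 3.14, 3.14, 3.14].

INTERFACE

Orientations are given as a rotation vector (axis times angle).
In Python, from bench import telemetry, grab_frame, calibration, order, silhouettes, r gives the robot as it stands.
- The arm moves only by the tool apply_moves, never from a script. Its argument "moves" is a list of rows, each a list of 7 numbers: the turn, a rotation vector about the tool's x, y, z scaled (see below), then the shift along the tool's x, y, z scaled (see below), then the opening, from -1 (shut) to 1 (fully open). A call has exactly 8 rows; each row shifts and turns the commanded pose from where the row before left it, along the tool's axes as they then stand; what a row does not reach is not made up. The controller multiplies each number of a shift by 1000 mm and each number of a turn by 6 degrees. A row lasts 1/12 s, in which the tool goes at most 41.7 mm and 7.16 degrees, less where a joint would pass 70% of its speed; a pose out of reach is approached as far as the arm can. A call with a number of a shift or a turn outside -1 to 1 is refused whole. A call with a gripper value outside its range is refused whole. The fingers move at their own pace and stop on an object; "grip_force" is the grip in N (left out, the last holds). Time passes only in rows, so rows that do not move let the fingers close, or fill a call up. It gives the time, the measured TCP pose, the force, the opening and the grip force at its end, in the units of the state.
- telemetry.get_obs(): the state, without advancing time (a new reading comes with each control period).
- grab_frame(name): name is "scene" or "top" or "wrist"; returns the picture (480x640x3 uint8, blue, green, red); there is no depth.
- calibration(name): a dict with "fx", "fy", "cx", "cy" (pixels), "world_from_camera" (4x4, takes a point from camera to world coordinates); the wrist camera has in their place "mount" (4x4, takes a point from camera to tool coordinates, whose origin is the TCP and whose axes are the flange's). Camera axes: x right, y down, z forward; pixel columns grow to the right and rows downward; lengths in m; the calibration is good to about 2 mm. A picture is of the moment at which its call begins: read the wrist's pose just before it. calibration takes no time and is no camera call.
- order.hand_in(): hands the job in; it is judged then, once.
Trained networks look in the newest picture that a camera, given by its name, has taken for a name from the list of things; names that differ only in an ending like _2 or _b are one class to them, and where a whole thing is asked for, a point or a joint stands for the part that bears it (a point fixed in the world has none). Each returns a list of dicts, best first, with "p" (0 to 1); they miss things now and then, are a little off and sometimes report something else, mostly with a low value. They report only what shows in the picture. A call takes as long as a camera call. They do not tell look-alikes from the thing itself.
- silhouettes(thing, camera): "mask" (480x640 bool, what is visible of it) and "extent" ([centre column, centre row, width, height] in pixels, round what is visible of it).
The state is a dict: "clock": time; "joints": joint angles; "qvel": joint speeds; "tau": joint torques, N m; "tcp_pos": TCP position; "orientation": TCP orientation; "contact_force": force on the tool from outside, world axes, zero at the start; "moment": the same for the moment, N m; "grip_width": finger opening in m; "gripper_force": force on a finger pad.
Only numpy, scipy, OpenCV 4.12 (cv2) and the standard library are available. Lean on these libraries where they do the work, as an engineer would, in place of code of your own. Each camera call takes 0.05 s, during which the arm holds its last target. There are 200 camera calls.

## Working session

There is one attempt and no reset: what is moved stays moved. The work goes in short steps, Python scripts to look and compute and a tool call to move; the robot and the scene stay as the last step left them, time stands still between calls to the robot, and variables do not carry over. Pictures are saved under pics/ and viewed, at most 10 in all, crops included, and the job is handed in when it is done.

Besides the shell and the picture viewer there is one more tool, called after "Request:" as name([rows], argument=value, ...), one row to a line, values as JSON. apply_moves: Moves the arm, as the interface text tells. Its arguments: {"type":"object","properties":{"moves":{"type":"array"},"grip_force":{"type":"number"}},"required":["moves"]}

```bash
mkdir -p pics
python3 - <<'E'
from bench import *
import cv2,numpy as np
o=telemetry.get_obs();print({k:np.round(v,3).tolist() for k,v in o.items()})
for n in("scene","top"):
    f=grab_frame(n);cv2.imwrite(f"pics/{n}0.png",f);c=calibration(n);print(n,c)
    for t in("vial0","pan","bottle","carton","cup"):
        for d in silhouettes(t,n):print(t,round(d["p"],2),np.round(d["extent"]).tolist())
E
```

```text
{'clock': 0.0, 'joints': [-1.446, 0.478, 0.022, 1.556, -0.012, 1.109, -0.083], 'qvel': [-0.0, -0.0, 0.001, 0.001, 0.002, -0.0, 0.002], 'tau': [0.001, -59.646, 1.608, -28.12, 0.012, 0.009, 0.0], 'tcp_pos': [0.156, 0.656, 0.23], 'orientation': [-0.365, -3.12, 0.003], 'contact_force': [0.788, 0.005, -0.912], 'moment': [0.041, -0.023, 0.006], 'gripper_force': 0.0, 'grip_width': 0.085}
scene {'fx': 450.5982361218953, 'fy': 450.5982361218953, 'cx': 320.5113645220113, 'cy': 241.66029441008672, 'world_from_camera': array([[-0.70057972,  0.49678961, -0.51223835,  0.83564514],
       [ 0.7133304 ,  0.50633712, -0.48454356,  0.36363207],
       [ 0.01864908, -0.70485658, -0.70910465,  0.56447586],
       [ 0.        ,  0.        ,  0.        ,  1.        ]])}
vial0 0.94 [449.0, 296.0, 20.0, 27.0]
vial0 0.91 [344.0, 290.0, 15.0, 26.0]
vial0 0.9 [393.0, 289.0, 20.0, 30.0]
vial0 0.86 [256.0, 212.0, 14.0, 20.0]
vial0 0.74 [374.0, 317.0, 20.0, 30.0]
vial0 0.73 [199.0, 263.0, 108.0, 90.0]
vial0 0.6 [426.0, 268.0, 25.0, 28.0]
vial0 0.59 [318.0, 242.0, 16.0, 28.0]
pan 0.55 [199.0, 265.0, 106.0, 90.0]
b
[... 161 characters left out ...]
255.2253613036981, 'world_from_camera': array([[-0.01053787, -0.98355009,  0.18032798,  0.26973935],
       [-0.99977238,  0.00701771, -0.02014773,  0.00927337],
       [ 0.01855081, -0.18049925, -0.98340017,  1.19205916],
       [ 0.        ,  0.        ,  0.        ,  1.        ]])}
vial0 0.71 [320.0, 278.0, 11.0, 21.0]
vial0 0.57 [264.0, 252.0, 11.0, 9.0]
vial0 0.55 [198.0, 308.0, 13.0, 15.0]
vial0 0.52 [384.0, 262.0, 17.0, 16.0]
vial0 0.52 [232.0, 250.0, 14.0, 17.0]
vial0 0.44 [226.0, 320.0, 15.0, 14.0]
pan 0.74 [374.0, 190.0, 74.0, 72.0]
bottle 0.84 [153.0, 256.0, 33.0, 35.0]
bottle 0.36 [384.0, 262.0, 18.0, 14.0]
carton 0.83 [453.0, 272.0, 39.0, 31.0]
cup 0.7 [258.0, 211.0, 33.0, 35.0]
```

Run:
```python
import cv2
a=cv2.imread("pics/top0.png")[140:350,120:490]
cv2.imwrite("pics/top0c.png",cv2.resize(a,(800,454),interpolation=cv2.INTER_CUBIC))
a=cv2.imread("pics/scene0.png")[180:420,130:530]
cv2.imwrite("pics/scene0c.png",cv2.resize(a,(800,480),interpolation=cv2.INTER_CUBIC))
```

```text
(no output)
```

View pics/top0c.png

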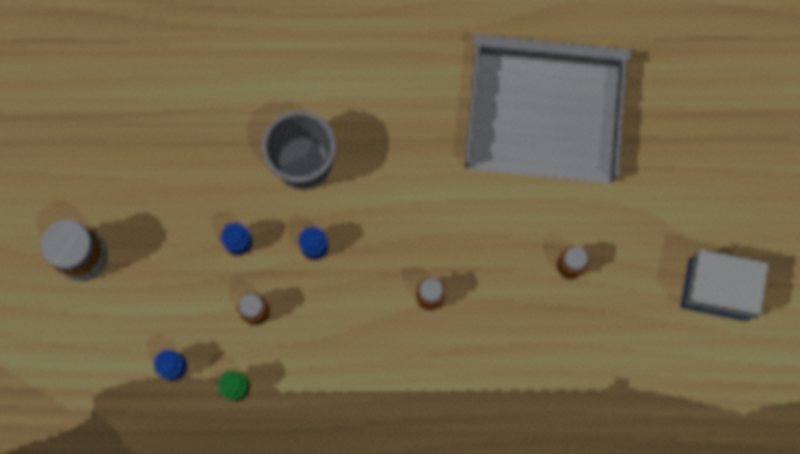

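View pics/scene0c.png

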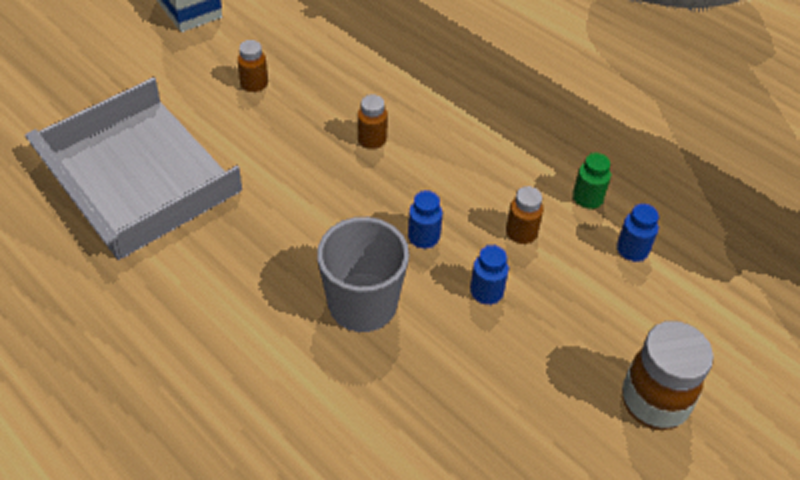

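The top crop shows seven vial-shaped things. Amber with silver cap: (253,308), (431,292) and (573,261). Blue: (236,238), (314,242) and (170,365). Green: (234,385). The three amber ones match the description, and both enlarged crops confirm this. The pan's open side faces the robot, with its edge running from about (468,168) to (615,181).

```bash
cat > h.py <<'E'
from bench import *
import cv2,numpy as np
from scipy.spatial.transform import Rotation as R
def back(n,u,v,z):
    c=calibration(n);T=c["world_from_camera"]
    d=T[:3,:3]@np.array([(u-c["cx"])/c["fx"],(v-c["cy"])/c["fy"],1]);o=T[:3,3]
    return (o+d*(z-o[2])/d[2])[:2]
def rel(pos,phi):
    """shift in present tool axes to pos; turn about tool z so the finger line (tool y) is perpendicular to heading phi (deg)"""
    o=telemetry.get_obs();M=R.from_rotvec(o["orientation"]).as_matrix()
    s=M.T@(np.array(pos)-o["tcp_pos"])*1000
    h=M.T@np.array([np.cos(np.radians(phi)),np.sin(np.radians(phi)),0]);a=np.degrees(np.arctan2(h[1],h[0]))
    a=(a+90)%180-90
    print("tcp",np.round(o["tcp_pos"],4),"toolx",np.round(M[:,0],3),"toolz",np.round(M[:,2],3),"shift mm",np.round(s,1),"turn z deg",round(a,1),"q",np.round(o["joints"],2),"t",round(o["clock"],2))
E
python3 - <<'E'
from h import *
f=cv2.imread("pics/scene0.png");g=cv2.imread("pics/top0.png")
for n,im in(("scene",f),("top",g)):
    hsv=cv2.cvtColor(im,cv2.COLOR_BGR2HSV)
    for nm,lo,hi in(("amber",(3,190,40),(14,255,200)),("blue",(105,150,50),(130,255,255)),("green",(50,150,40),(80,255,255))):
        m=cv2.inRange(hsv,lo,hi)
        k,l,s,c=cv2.connectedComponentsWithStats(m)
        for i in range(1,k):
            if s[i,4]>20: print(n,nm,s[i].tolist(),np.round(back(n,s[i,0]+s[i,2]/2-.5,s[i,1]+s[i,3]/2-.5,.016 if nm=="amber" else .022),4))
# silhouettes
for (u,v) in((256,212),(318,242),(393,289)):print("sc",np.round(back("scene",u,v,.022),4))
for (u,v) in((320,278),(384,262)):print("top",np.round(back("top",u,v,.022),4))
cr=lambda x,y,z:print("pt",np.round(back("top",120+(x+.5)/2.162-.5,140+(y+.5)/2.162-.5,z),4))
for p in((253,308,.044),(431,289,.044),(574,258,.044)):cr(*p)
print("pan")
for p in((475,37,.03),(629,50,.03),(467,166,.03),(614,181,.03),):cr(*p)
sc=lambda x,y,z:print("ps",np.round(back("scene",130+x/2,180+y/2,z),4))
for p in((30,133,.03),(116,238,.03),(153,79,.03),(240,170,.03),(158,103,0),(241,188,0),(120,254,0)):sc(*p)
print("cup");cr(300,148,.06);print("carton");cr(735,278,.055);print("bottle");cr(67,245,.068)
E
```

```text
scene amber [254, 209, 9, 17, 52] [ 0.4753 -0.1344]
scene amber [250, 213, 5, 11, 32] [ 0.4847 -0.1399]
scene amber [309, 235, 14, 19, 92] [ 0.4496 -0.0132]
scene amber [384, 284, 17, 18, 83] [0.4396 0.1443]
scene amber [446, 357, 17, 21, 77] [0.4811 0.2829]
scene amber [472, 373, 9, 9, 22] [0.4729 0.3119]
scene amber [457, 376, 14, 9, 51] [0.4885 0.3024]
scene blue [211, 0, 67, 33, 1774] [-0.1338 -0.9337]
scene blue [365, 0, 44, 50, 1697] [-0.4282 -0.5597]
scene blue [543, 0, 97, 139, 9517] [-0.5885  0.0462]
scene blue [413, 38, 31, 27, 519] [-0.3517 -0.342 ]
scene blue [229, 40, 47, 15, 324] [ 0.0097 -0.7171]
scene blue [518, 47, 35, 52, 696] [-0.4498 -0.0536]
scene blue [116, 99, 43, 15, 175] [ 0.4308 -0.6337]
scene blue [119, 107, 43, 17, 197] [ 0.4472 -0.5913]
scene blue [122, 116, 43, 20, 215] [ 0.4661 -0.5454]
scene blue [126, 125, 43, 23, 229] [ 0.4822 -0.5007]
scene blue [207, 172, 33, 19, 155] [ 0.4605 -0.2568]
scene blue [335, 276, 16, 28, 369] [0.4936 0.0893]
scene blue [439, 282, 20, 28, 407] [0.3869 0.2112]
scene blue [366, 303, 18, 29, 405] [0.4981 0.1568]
scene green 
[... 358 characters left out ...]
, 123] [0.4913 0.0864]
top blue [625, 254, 7, 52, 358] [ 0.4329 -0.6076]
top blue [192, 303, 13, 12, 127] [0.3846 0.2101]
top blue [625, 460, 15, 20, 232] [ 0.0859 -0.5798]
top green [222, 313, 13, 11, 113] [0.3663 0.1538]
sc [ 0.4731 -0.1418]
sc [ 0.4474 -0.0095]
sc [0.4374 0.1435]
top [ 0.4404 -0.0189]
top [ 0.4703 -0.1413]
pt [0.4306 0.1359]
pt [ 0.4458 -0.0167]
pt [ 0.472  -0.1409]
pan
pt [ 0.6777 -0.0593]
pt [ 0.6649 -0.1983]
pt [ 0.558  -0.0502]
pt [ 0.5436 -0.1804]
ps [ 0.6629 -0.1952]
ps [ 0.6742 -0.055 ]
ps [ 0.5528 -0.1793]
ps [ 0.5665 -0.0433]
ps [ 0.5525 -0.1804]
ps [ 0.5634 -0.0502]
ps [ 0.6716 -0.0633]
cup
pt [0.5674 0.0955]
carton
pt [ 0.4517 -0.2773]
bottle
pt [0.4821 0.2905]
```

Vials in world coordinates: A (0.472, -0.141), B (0.4465, -0.015), C (0.436, 0.142). The pan edge centre is about (0.556, -0.115), yaw about -5°. I'll push each vial with a two-finger fork, with the fingers open about 18 mm so the vial nests between them.

Request:
apply_moves([
  [0, 0, 0, -0.033, -0.0225, 0, -0.58],
  [0, 0, 0, -0.033, -0.0225, 0, -0.58],
  [0, 0, 0, -0.033, -0.0225, 0, -0.58],
  [0, 0, 0, -0.033, -0.0225, 0, -0.58],
  [0, 0, 0, -0.033, -0.0225, 0, -0.58],
  [0, 0, 0, -0.033, -0.0225, 0, -0.58],
  [0, 0, 0, -0.033, -0.0225, 0, -0.58],
  [0, 0, 0, -0.033, -0.0225, 0, -0.58],
])

```text
clock: 1.27
tcp_pos: [0.3721, 0.4192, 0.2317]
orientation: [0.365, 3.12, 0.001]
contact_force: [1.1, 1.1, -0.6]
grip_width: 0.0177
gripper_force: 0.0
```

```bash
python3 -c "
from h import *
rel([.433,-.138,.12],-4);print(telemetry.get_obs()['grip_width'])"
```

```text
tcp [0.3721 0.4192 0.2317] toolx [-0.973  0.231 -0.   ] toolz [ 0.     0.001 -1.   ] shift mm [-187.7 -528.2  111.3] turn z deg -9.3 q [-1.05  0.29  0.11  1.84 -0.04  1.02  0.42] t 1.27
0.01769589296222157
```

Request:
apply_moves([
  [0, 0, 0, -0.016, -0.033, 0.007, -0.58],
  [0, 0, 0, -0.016, -0.033, 0.007, -0.58],
  [0, 0, 0, -0.016, -0.033, 0.007, -0.58],
  [0, 0, 0, -0.016, -0.033, 0.007, -0.58],
  [0, 0, 0, -0.016, -0.033, 0.007, -0.58],
  [0, 0, 0, -0.016, -0.033, 0.007, -0.58],
  [0, 0, 0, -0.016, -0.033, 0.007, -0.58],
  [0, 0, 0, -0.016, -0.033, 0.007, -0.58],
])

```text
clock: 1.93
tcp_pos: [0.435, 0.1327, 0.1754]
orientation: [0.364, 3.12, 0.001]
contact_force: [1.0, -0.9, 0.4]
grip_width: 0.0178
gripper_force: 0.0
```

Request:
apply_moves([
  [0, 0, 0, -0.0075, -0.033, 0.007, -0.58],
  [0, 0, 0, -0.0075, -0.033, 0.007, -0.58],
  [0, 0, 0, -0.0075, -0.033, 0.007, -0.58],
  [0, 0, 0, -0.0075, -0.033, 0.007, -0.58],
  [0, 0, 0, -0.0075, -0.033, 0.007, -0.58],
  [0, 0, 0, -0.0075, -0.033, 0.007, -0.58],
  [0, 0, -0.78, -0.0075, -0.033, 0.007, -0.58],
  [0, 0, -0.78, -0.0075, -0.033, 0.007, -0.58],
])

```text
clock: 2.6
tcp_pos: [0.4345, -0.1378, 0.1192]
orientation: [0.103, 3.139, 0.0]
contact_force: [-0.4, 0.5, -0.9]
grip_width: 0.018
gripper_force: 0.0
```

```bash
python3 -c "
from h import *
rel([.433,-.138,.006],-4);print(telemetry.get_obs()['grip_width'])
T=calibration('wrist');print(T)
cv2.imwrite('pics/w1.png',grab_frame('wrist'))"
```

```text
tcp [ 0.4345 -0.1378  0.1192] toolx [-0.998  0.065 -0.   ] toolz [ 0.  0. -1.] shift mm [  1.6  -0.3 113.2] turn z deg 0.2 q [-0.15  0.29  0.37  2.19 -0.16  0.69  1.84] t 2.6
0.017971672733243977
{'fx': 366.2125571743302, 'fy': 366.2125571743302, 'cx': 320.0435413842287, 'cy': 237.65532710183, 'mount': array([[ 1.03766184e-03, -9.57253496e-01, -2.89248454e-01,
         7.36761978e-02],
       [ 9.99999419e-01,  9.09057510e-04,  5.78958179e-04,
        -1.90763138e-04],
       [-2.91266261e-04, -2.89248887e-01,  9.57253883e-01,
        -1.43353514e-01],
       [ 0.00000000e+00,  0.00000000e+00,  0.00000000e+00,
         1.00000000e+00]])}
```

View pics/w1.png

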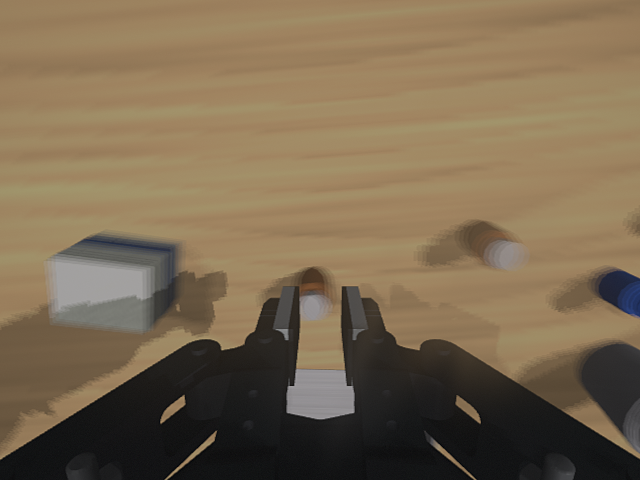

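The wrist view shows vial A at (313,295), centred between the fork fingers at 285 and 350. The fork is right behind it.

Request:
apply_moves([
  [0, 0, 0, 0, 0, 0.02, -0.58],
  [0, 0, 0, 0, 0, 0.02, -0.58],
  [0, 0, 0, 0, 0, 0.02, -0.58],
  [0, 0, 0, 0, 0, 0.02, -0.58],
  [0, 0, 0, 0, 0, 0.016, -0.58],
  [0, 0, 0, 0, 0, 0.01, -0.58],
  [0, 0, 0, 0, 0, 0.006, -0.58],
  [0, 0, 0, 0, 0, 0, -0.58],
])

```text
clock: 3.32
tcp_pos: [0.4346, -0.1361, 0.0066]
orientation: [-0.109, -3.138, -0.0]
contact_force: [0.6, 0.1, 0.4]
grip_width: 0.0177
gripper_force: 0.0
```

Request:
apply_moves([
  [0, 0, 0, -0.005, 0, 0, -0.58],
  [0, 0, 0, -0.005, 0, 0, -0.58],
  [0, 0, 0, -0.005, 0, 0, -0.58],
  [0, 0, 0, -0.006, 0, 0, -0.58],
  [0, 0, 0, -0.008, 0, 0, -0.58],
  [0, 0, 0, -0.01, 0, 0, -0.58],
  [0, 0, 0, -0.01, 0, 0, -0.58],
  [0, 0, 0, -0.01, 0, 0, -0.58],
])

```text
clock: 3.98
tcp_pos: [0.4952, -0.1404, 0.0074]
orientation: [0.109, 3.139, -0.0]
contact_force: [0.1, 0.5, -0.1]
grip_width: 0.0182
gripper_force: 0.2
```

```bash
python3 -c "
from h import *
rel([.62,-.15,.006],-4)
a=grab_frame('wrist')[150:440,120:520];b=grab_frame('top')[170:300,230:430]
cv2.imwrite('pics/w2.png',np.hstack([a,cv2.resize(b,(400,290))]))"
```

```text
tcp [ 0.4952 -0.1404  0.0074] toolx [-0.998  0.069 -0.   ] toolz [ 0. -0. -1.] shift mm [-125.2   -0.9    1.5] turn z deg 0.0 q [-0.06  0.57  0.27  2.1  -0.3   0.5   1.94] t 3.98
```

View pics/w2.png

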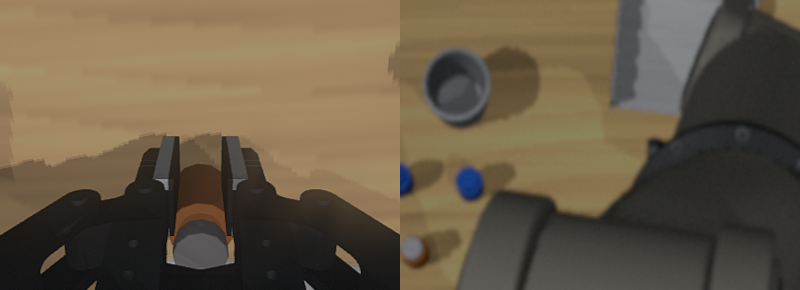

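The cap is at (200,250), upright and nested about 19 mm ahead of the TCP. Now pushing it home.

Request:
apply_moves([
  [0, 0, 0, -0.01, 0, 0, -0.58],
  [0, 0, 0, -0.01, 0, 0, -0.58],
  [0, 0, 0, -0.01, 0, 0, -0.58],
  [0, 0, 0, -0.01, 0, 0, -0.58],
  [0, 0, 0, -0.01, 0, 0, -0.58],
  [0, 0, 0, -0.01, 0, 0, -0.58],
  [0, 0, 0, -0.01, 0, 0, -0.58],
  [0, 0, 0, -0.01, 0, 0, -0.58],
])

```text
clock: 4.75
tcp_pos: [0.5746, -0.146, 0.0072]
orientation: [-0.109, -3.14, -0.0]
contact_force: [-0.8, -0.5, 0.1]
grip_width: 0.0177
gripper_force: 0.1
```

Request:
apply_moves([
  [0, 0, 0, -0.01, 0, 0, -0.58],
  [0, 0, 0, -0.01, 0, 0, -0.58],
  [0, 0, 0, -0.008, 0, 0, -0.58],
  [0, 0, 0, -0.006, 0, 0, -0.58],
  [0, 0, 0, -0.004, 0, 0, -0.58],
  [0, 0, 0, -0.003, 0, 0, -0.58],
  [0, 0, 0, -0.001, 0, 0, -0.58],
  [0, 0, 0, 0, 0, 0, -0.58],
])

```text
clock: 5.42
tcp_pos: [0.6154, -0.1489, 0.0072]
orientation: [-0.109, -3.14, -0.0]
contact_force: [-0.4, 0.6, -0.4]
grip_width: 0.0178
gripper_force: 0.0
```

Request:
apply_moves([
  [0, 0, 0, 0.005, 0, 0, -0.58],
  [0, 0, 0, 0.01, 0, 0, -0.58],
  [0, 0, 0, 0.015, 0, -0.005, -0.58],
  [0, 0, 0, 0.02, 0, -0.015, -0.58],
  [0, 0, 0, 0.02, 0, -0.02, -0.58],
  [0, 0, 0, 0.02, 0, -0.02, -0.58],
  [0, 0, 0, 0.02, 0, -0.02, -0.58],
  [0, 0, 0, 0.02, 0, -0.02, -0.58],
])

```text
clock: 6.08
tcp_pos: [0.4831, -0.1397, 0.1078]
orientation: [-0.11, -3.138, -0.001]
contact_force: [0.3, 0.1, 0.2]
grip_width: 0.0179
gripper_force: 0.0
```

```bash
python3 -c "
from h import *
rel([.427,.004,.1],-45)
grab_frame('scene')
for d in silhouettes('vial0','scene'):print(round(d['p'],2),np.round(d['extent'][:]),np.round(back('scene',d['extent'][0],d['extent'][1],.022),3))
"
```

```text
tcp [ 0.4831 -0.1397  0.1078] toolx [-0.998  0.07   0.001] toolz [-0.001  0.001 -1.   ] shift mm [ 66.  139.4   7.9] turn z deg 41.0 q [-0.14  0.38  0.36  2.09 -0.2   0.71  1.86] t 6.08
0.91 [425. 269.  22.  24.] [0.368 0.154]
0.87 [342. 290.  14.  26.] [0.496 0.09 ]
0.81 [176. 254.  20.  26.] [ 0.633 -0.152]
0.68 [450. 296.  21.  29.] [0.386 0.213]
0.67 [376. 316.  17.  30.] [0.495 0.156]
0.66 [394. 288.  20.  36.] [0.435 0.143]
0.56 [317. 241.  16.  30.] [ 0.447 -0.011]
```

Vial A is at (0.633, -0.152), inside the pan. Next is B.

Request:
apply_moves([
  [0, 0, 0, 0.013, 0.028, 0, -0.58],
  [0, 0, 0, 0.013, 0.028, 0, -0.58],
  [0, 0, 0, 0.013, 0.028, 0, -0.58],
  [0, 0, 0, 0.013, 0.028, 0, -0.58],
  [0, 0, 0, 0.013, 0.028, 0, -0.58],
  [0, 0, 1, 0, 0, 0, -0.58],
  [0, 0, 1, 0, 0, 0, -0.58],
  [0, 0, 1, 0, 0, 0, -0.58],
])

```text
clock: 6.85
tcp_pos: [0.4299, 0.0051, 0.1068]
orientation: [-0.604, -3.082, -0.0]
contact_force: [-0.2, 0.2, 0.1]
grip_width: 0.018
gripper_force: 0.0
```

Request:
apply_moves([
  [0, 0, 1, 0, 0, 0, -0.58],
  [0, 0, 1, 0, 0, 0, -0.58],
  [0, 0, 1, 0, 0, 0, -0.58],
  [0, 0, 0.8, 0, 0, 0, -0.58],
  [0, 0, 0, 0, 0, 0.01, -0.58],
  [0, 0, 0, 0, 0, 0.01, -0.58],
  [0, 0, 0, 0, 0, 0.01, -0.58],
  [0, 0, 0, 0, 0, 0, -0.58],
])

```text
clock: 7.52
tcp_pos: [0.4289, 0.0041, 0.075]
orientation: [-1.193, -2.903, 0.004]
contact_force: [-0.4, -0.8, 0.1]
grip_width: 0.018
gripper_force: 0.0
```

```bash
python3 -c "
from h import *
rel([.425,.007,.007],-45)
rel([.4465,-.0135,.007],-45)
cv2.imwrite('pics/w3.png',grab_frame('wrist'))
"
```

```text
tcp [0.4289 0.0041 0.075 ] toolx [-0.711  0.703  0.002] toolz [-0.004 -0.001 -1.   ] shift mm [ 4.7 -0.5 68. ] turn z deg 0.3 q [-0.55  0.35  0.46  2.28 -0.29  0.57  0.93] t 7.52
tcp [0.4289 0.0041 0.075 ] toolx [-0.711  0.703  0.002] toolz [-0.004 -0.001 -1.   ] shift mm [-25.    0.1  67.9] turn z deg 0.3 q [-0.55  0.35  0.46  2.28 -0.29  0.57  0.93] t 7.52
```

View pics/w3.png

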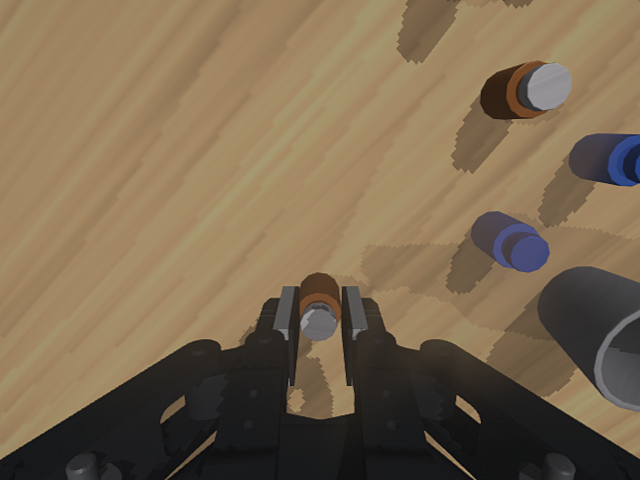

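Vial B's cap is at (319,322), centred and about 26 mm ahead. I'll back off a little and descend.

Request:
apply_moves([
  [0, 0, 0, 0.002, 0, 0.01, -0.58],
  [0, 0, 0, 0.002, 0, 0.012, -0.58],
  [0, 0, 0, 0, 0, 0.012, -0.58],
  [0, 0, 0, 0, 0, 0.012, -0.58],
  [0, 0, 0, 0, 0, 0.01, -0.58],
  [0, 0, 0, 0, 0, 0.008, -0.58],
  [0, 0, 0, 0, 0, 0.004, -0.58],
  [0, 0, 0, 0, 0, 0, -0.58],
])

```text
clock: 8.23
tcp_pos: [0.4275, 0.007, 0.0086]
orientation: [-1.196, -2.904, 0.001]
contact_force: [0.2, -0.3, -0.2]
grip_width: 0.0176
gripper_force: 0.0
```

```bash
python3 -c "
from h import *
rel([.4465,-.0135,.007],-45)
cv2.imwrite('pics/w4.png',grab_frame('wrist')[200:480,160:480])
"
```

```text
tcp [0.4275 0.007  0.0086] toolx [-0.71   0.704  0.001] toolz [-0.001 -0.    -1.   ] shift mm [-27.9  -1.1   1.6] turn z deg 0.2 q [-0.44  0.49  0.34  2.3  -0.41  0.41  1.03] t 8.23
```

View pics/w4.png

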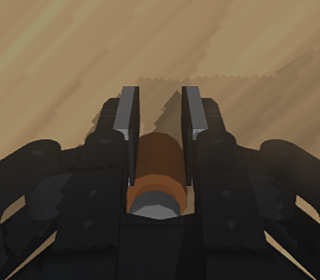

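Request:
apply_moves([
  [0, 0, 0, -0.004, 0, 0, -0.58],
  [0, 0, 0, -0.005, 0, 0, -0.58],
  [0, 0, 0, -0.005, 0, 0, -0.58],
  [0, 0, 0, -0.006, 0, 0, -0.58],
  [0, 0, 0, -0.008, 0, 0, -0.58],
  [0, 0, 0, -0.01, 0, 0, -0.58],
  [0, 0, 0, -0.01, 0, 0, -0.58],
  [0, 0, 0, -0.01, 0, 0, -0.58],
])

```text
clock: 8.95
tcp_pos: [0.47, -0.0347, 0.0094]
orientation: [1.197, 2.904, 0.0]
contact_force: [-0.7, 1.1, 0.6]
grip_width: 0.0176
gripper_force: 0.3
```

Request:
apply_moves([
  [0, 0, 0, -0.01, 0, 0, -0.58],
  [0, 0, 0, -0.01, 0, 0, -0.58],
  [0, 0, 0, -0.01, 0, 0, -0.58],
  [0, 0, -0.33, -0.008, 0, 0, -0.58],
  [0, 0, -0.33, -0.008, 0, 0, -0.58],
  [0, 0, -0.33, -0.008, 0, 0, -0.58],
  [0, 0, -0.33, -0.008, 0, 0, -0.58],
  [0, 0, -0.33, -0.008, 0, 0, -0.58],
])

```text
clock: 9.62
tcp_pos: [0.5211, -0.0818, 0.0092]
orientation: [-0.939, -2.998, 0.0]
contact_force: [0.6, 0.2, 1.6]
grip_width: 0.0182
gripper_force: 0.3
```

```bash
python3 -c "
from h import *
rel([.61,-.112,.007],-6)
cv2.imwrite('pics/w5.png',grab_frame('wrist')[200:480,160:480])
"
```

```text
tcp [ 0.5211 -0.0818  0.0092] toolx [-0.821  0.571  0.   ] toolz [-0. -0. -1.] shift mm [-90.3  25.9   2.2] turn z deg -28.8 q [-0.2   0.58  0.3   2.07 -0.33  0.53  1.3 ] t 9.62
```

View pics/w5.png

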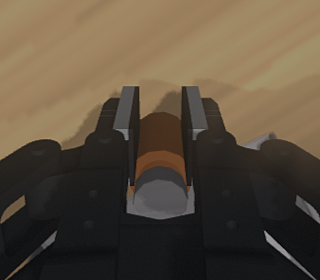

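Request:
apply_moves([
  [0, 0, -0.5, -0.007, 0, 0, -0.58],
  [0, 0, -0.55, -0.007, 0, 0, -0.58],
  [0, 0, -0.55, -0.007, 0, 0, -0.58],
  [0, 0, -0.55, -0.007, 0, 0, -0.58],
  [0, 0, -0.55, -0.007, 0, 0, -0.58],
  [0, 0, -0.55, -0.007, 0, 0, -0.58],
  [0, 0, -0.55, -0.007, 0, 0, -0.58],
  [0, 0, -0.55, -0.007, 0, 0, -0.58],
])

```text
clock: 10.33
tcp_pos: [0.5716, -0.1037, 0.0091]
orientation: [-0.238, -3.132, 0.0]
contact_force: [-0.4, 0.2, 0.5]
grip_width: 0.0177
gripper_force: 0.1
```

Request:
apply_moves([
  [0, 0, 0, -0.007, 0, 0, -0.58],
  [0, 0, 0, -0.007, 0, 0, -0.58],
  [0, 0, 0, -0.007, 0, 0, -0.58],
  [0, 0, 0, -0.007, 0, 0, -0.58],
  [0, 0, 0, -0.005, 0, 0, -0.58],
  [0, 0, 0, -0.003, 0, 0, -0.58],
  [0, 0, 0, -0.002, 0, 0, -0.58],
  [0, 0, 0, 0, 0, 0, -0.58],
])

```text
clock: 11.0
tcp_pos: [0.6092, -0.1089, 0.0092]
orientation: [0.241, 3.132, -0.0]
contact_force: [-0.4, -0.1, -0.2]
grip_width: 0.018
gripper_force: 0.0
```

Request:
apply_moves([
  [0, 0, 0, 0.005, 0, 0, -0.58],
  [0, 0, 0, 0.01, 0, 0, -0.58],
  [0, 0, 0, 0.015, 0, -0.005, -0.58],
  [0, 0, 0, 0.02, 0, -0.015, -0.58],
  [0, 0, 0, 0.02, 0, -0.02, -0.58],
  [0, 0, 0, 0.02, 0, -0.02, -0.58],
  [0, 0, 0, 0.02, 0, -0.02, -0.58],
  [0, 0, 0, 0.02, 0, -0.02, -0.58],
])

```text
clock: 11.67
tcp_pos: [0.4779, -0.0888, 0.1097]
orientation: [-0.241, -3.131, -0.001]
contact_force: [0.0, 0.1, 0.9]
grip_width: 0.0179
gripper_force: 0.0
```

```bash
python3 -c "
from h import *
rel([.446,.177,.1],-75)
grab_frame('scene')
for d in silhouettes('vial0','scene'):print(round(d['p'],2),np.round(d['extent'][:]),np.round(back('scene',d['extent'][0],d['extent'][1],.022),3))
"
```

```text
tcp [ 0.4779 -0.0888  0.1097] toolx [-0.988  0.153  0.001] toolz [-0.001  0.    -1.   ] shift mm [ 72.1 257.8   9.9] turn z deg 66.2 q [-0.15  0.34  0.24  2.12 -0.13  0.69  1.6 ] t 11.67
0.95 [392. 287.  19.  32.] [0.435 0.141]
0.91 [449. 294.  19.  31.] [0.384 0.211]
0.89 [375. 318.  17.  28.] [0.499 0.158]
0.87 [193. 268.  19.  29.] [ 0.63  -0.108]
0.84 [342. 289.  19.  24.] [0.493 0.088]
0.71 [175. 256.  17.  26.] [ 0.636 -0.15 ]
0.7 [426. 268.  23.  27.] [0.365 0.153]
```

Vial B is at (0.630, -0.108), inside the pan. Next is C: push it along -y past the blue decoys, then arc into the pan.

Request:
apply_moves([
  [0, 0, 0, 0.01, 0.0315, 0, -0.58],
  [0, 0, 0, 0.01, 0.0315, 0, -0.58],
  [0, 0, 0, 0.01, 0.0315, 0, -0.58],
  [0, 0, 0, 0.01, 0.0315, 0, -0.58],
  [0, 0, 0, 0.01, 0.0315, 0, -0.58],
  [0, 0, 0, 0.01, 0.0315, 0, -0.58],
  [0, 0, 0, 0.01, 0.0315, 0, -0.58],
  [0, 0, 0, 0.01, 0.0315, 0, -0.58],
])

```text
clock: 12.43
tcp_pos: [0.4388, 0.1735, 0.1087]
orientation: [-0.24, -3.132, 0.0]
contact_force: [0.5, -0.3, -0.1]
grip_width: 0.0179
gripper_force: 0.0
```

Request:
apply_moves([
  [0, 0, 1, 0, 0, 0, -0.58],
  [0, 0, 1, 0, 0, 0, -0.58],
  [0, 0, 1, 0, 0, 0, -0.58],
  [0, 0, 1, 0, 0, 0, -0.58],
  [0, 0, 1, 0, 0, 0, -0.58],
  [0, 0, 1, 0, 0, 0, -0.58],
  [0, 0, 1, 0, 0, 0, -0.58],
  [0, 0, 1, 0, 0, 0, -0.58],
])

```text
clock: 13.1
tcp_pos: [0.4393, 0.1719, 0.1087]
orientation: [-1.501, -2.76, 0.001]
contact_force: [-0.5, -0.1, -0.1]
grip_width: 0.0182
gripper_force: 0.0
```

Request:
apply_moves([
  [0, 0, 1, 0, 0, 0, -0.58],
  [0, 0, 1, 0, 0, 0, -0.58],
  [0, 0, 1, 0, 0, 0, -0.58],
  [0, 0, 1, 0, 0, 0, -0.58],
  [0, 0, 1, 0, 0, 0, -0.58],
  [0, 0, 0.5, 0, 0, 0, -0.58],
  [0, 0, 0, 0, 0, 0.015, -0.58],
  [0, 0, 0, 0, 0, 0.015, -0.58],
])

```text
clock: 13.77
tcp_pos: [0.44, 0.1724, 0.0789]
orientation: [2.217, 2.226, 0.002]
contact_force: [-0.4, 0.3, -1.0]
grip_width: 0.0175
gripper_force: 0.0
```

```bash
python3 -c "
from h import *
rel([.436,.1415,.007],-90)
cv2.imwrite('pics/w6.png',grab_frame('wrist'))
"
```

```text
tcp [0.44   0.1724 0.0789] toolx [-0.004  1.     0.001] toolz [ 0.001  0.001 -1.   ] shift mm [-31.   -4.2  71.9] turn z deg 0.2 q [-0.88  0.4   0.46  2.18 -0.3   0.62 -0.2 ] t 13.77
```

View pics/w6.png

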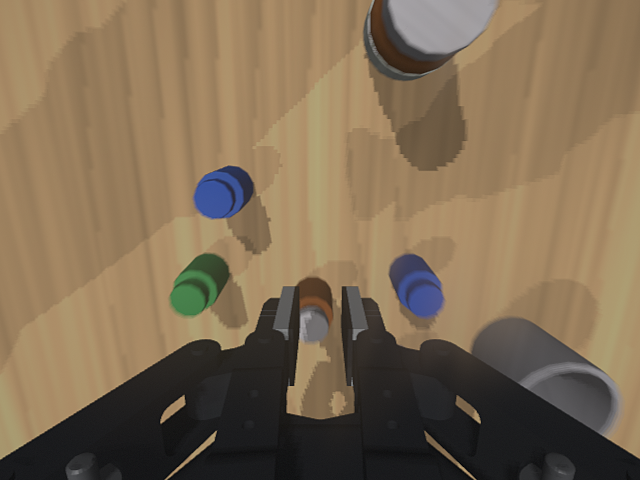

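The wrist view shows C's cap at (313,325), about 4 mm off-centre. Blue decoys at (418,290) and (222,192) and the green one at (200,285) are clear of the fork. I'll shift and descend.

Request:
apply_moves([
  [0, 0, 0.5, 0.003, -0.004, 0.005, -0.58],
  [0, 0, 0, 0, 0, 0.012, -0.58],
  [0, 0, 0, 0, 0, 0.014, -0.58],
  [0, 0, 0, 0, 0, 0.014, -0.58],
  [0, 0, 0, 0, 0, 0.012, -0.58],
  [0, 0, 0, 0, 0, 0.009, -0.58],
  [0, 0, 0, 0, 0, 0.005, -0.58],
  [0, 0, 0, 0, 0, 0, -0.58],
])

```text
clock: 14.48
tcp_pos: [0.4352, 0.1747, 0.0075]
orientation: [-2.275, -2.166, 0.003]
contact_force: [0.1, -0.3, -0.3]
grip_width: 0.0179
gripper_force: 0.0
```

Request:
apply_moves([
  [0, 0, 0, -0.004, 0, 0, -0.58],
  [0, 0, 0, -0.005, 0, 0, -0.58],
  [0, 0, 0, -0.005, 0, 0, -0.58],
  [0, 0, 0, -0.006, 0, 0, -0.58],
  [0, 0, 0, -0.008, 0, 0, -0.58],
  [0, 0, 0, -0.008, 0, 0, -0.58],
  [0, 0, 0, -0.008, 0, 0, -0.58],
  [0, 0, 0, -0.008, 0, 0, -0.58],
])

```text
clock: 15.15
tcp_pos: [0.4334, 0.1222, 0.0084]
orientation: [2.275, 2.166, 0.0]
contact_force: [-0.1, 0.3, 2.1]
grip_width: 0.018
gripper_force: 0.3
```

```bash
python3 -c "
from h import *
rel([.43,.024,.007],-93)
cv2.imwrite('pics/w7.png',grab_frame('wrist')[150:480,100:540])
"
```

```text
tcp [0.4334 0.1222 0.0084] toolx [0.049 0.999 0.   ] toolz [ 0.  0. -1.] shift mm [-98.3   1.4   1.4] turn z deg 0.2 q [-0.7   0.51  0.35  2.25 -0.41  0.43 -0.06] t 15.15
```

View pics/w7.png

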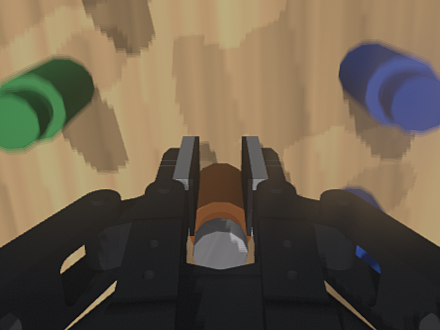

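Request:
apply_moves([
  [0, 0, 0, -0.008, 0, 0, -0.58],
  [0, 0, 0, -0.008, 0, 0, -0.58],
  [0, 0, 0, -0.008, 0, 0, -0.58],
  [0, 0, 0, -0.008, 0, 0, -0.58],
  [0, 0, 0, -0.008, 0, 0, -0.58],
  [0, 0, 0, -0.008, 0, 0, -0.58],
  [0, 0, 0, -0.008, 0, 0, -0.58],
  [0, 0, 0, -0.008, 0, 0, -0.58],
])

```text
clock: 15.87
tcp_pos: [0.4302, 0.0584, 0.0083]
orientation: [-2.275, -2.167, 0.0]
contact_force: [-0.2, 0.5, 0.9]
grip_width: 0.0182
gripper_force: 0.1
```

Request:
apply_moves([
  [0, 0, 0, -0.008, 0, 0, -0.58],
  [0, 0, 0, -0.008, 0, 0, -0.58],
  [0, 0, 0, -0.008, 0, 0, -0.58],
  [0, 0, 0, -0.008, 0, 0, -0.58],
  [0, 0, -0.4, -0.007, 0, 0, -0.58],
  [0, 0, -0.6, -0.007, 0, 0, -0.58],
  [0, 0, -0.6, -0.007, 0, 0, -0.58],
  [0, 0, -0.6, -0.007, 0, 0, -0.58],
])

```text
clock: 16.53
tcp_pos: [0.4293, -0.0014, 0.0083]
orientation: [-2.007, -2.417, 0.0]
contact_force: [0.9, 0.3, -0.1]
grip_width: 0.0182
gripper_force: 0.2
```

```bash
python3 -c "
from h import *
rel([.584,-.09,.007],-5)
f=grab_frame('wrist');g=f[200:480,160:480];cv2.imwrite('pics/w8.png',np.hstack([g,cv2.resize(grab_frame('scene')[180:380,130:470],(476,280))]))
for d in silhouettes('vial0','scene'):print(round(d['p'],2),np.round(d['extent'][:]),np.round(back('scene',d['extent'][0],d['extent'][1],.022),3))
"
```

```text
tcp [ 0.4293 -0.0014  0.0083] toolx [-0.184  0.983  0.   ] toolz [-0. -0. -1.] shift mm [-115.5  135.7    1.2] turn z deg -74.4 q [-0.36  0.48  0.26  2.3  -0.31  0.4   0.35] t 16.53
0.92 [426. 269.  24.  28.] [0.366 0.155]
0.88 [450. 296.  20.  30.] [0.386 0.213]
0.86 [342. 291.  16.  29.] [0.495 0.091]
0.68 [195. 268.  22.  32.] [ 0.629 -0.105]
0.61 [374. 318.  17.  28.] [0.499 0.158]
0.6 [175. 256.  16.  27.] [ 0.637 -0.15 ]
0.54 [315. 243.   6.   8.] [ 0.453 -0.011]
```

View pics/w8.png

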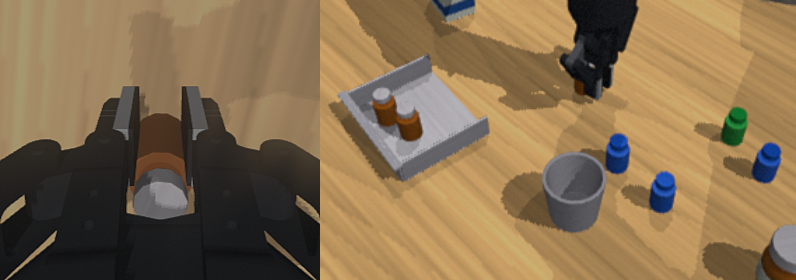

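Request:
apply_moves([
  [0, 0, -0.62, -0.007, 0, 0, -0.58],
  [0, 0, -0.62, -0.007, 0, 0, -0.58],
  [0, 0, -0.62, -0.007, 0, 0, -0.58],
  [0, 0, -0.62, -0.007, 0, 0, -0.58],
  [0, 0, -0.62, -0.007, 0, 0, -0.58],
  [0, 0, -0.62, -0.007, 0, 0, -0.58],
  [0, 0, -0.62, -0.007, 0, 0, -0.58],
  [0, 0, -0.62, -0.007, 0, 0, -0.58],
])

```text
clock: 17.35
tcp_pos: [0.4515, -0.0513, 0.0082]
orientation: [-1.32, -2.85, 0.0]
contact_force: [-0.6, 0.2, -1.3]
grip_width: 0.0179
gripper_force: 0.1
```

Request:
apply_moves([
  [0, 0, -0.62, -0.007, 0, 0, -0.58],
  [0, 0, -0.62, -0.007, 0, 0, -0.58],
  [0, 0, -0.62, -0.007, 0, 0, -0.58],
  [0, 0, -0.62, -0.007, 0, 0, -0.58],
  [0, 0, -0.62, -0.007, 0, 0, -0.58],
  [0, 0, -0.62, -0.007, 0, 0, -0.58],
  [0, 0, -0.62, -0.007, 0, 0, -0.58],
  [0, 0, -0.62, -0.007, 0, 0, -0.58],
])

```text
clock: 18.02
tcp_pos: [0.4959, -0.0844, 0.0081]
orientation: [-0.545, -3.093, -0.0]
contact_force: [-0.4, 0.3, -0.5]
grip_width: 0.0175
gripper_force: 0.2
```

```bash
python3 -c "
from h import *
rel([.584,-.09,.007],-5)
f=grab_frame('wrist')
for d in silhouettes('vial0','wrist')[:3]:print(round(d['p'],2),np.round(d['extent'][:]))
grab_frame('scene')
for d in silhouettes('vial0','scene'):print(round(d['p'],2),np.round(d['extent'][:]),np.round(back('scene',d['extent'][0],d['extent'][1],.022),3))
"
```

```text
tcp [ 0.4959 -0.0844  0.0081] toolx [-0.94   0.342  0.001] toolz [-0.001  0.    -1.   ] shift mm [-84.8  24.8   1. ] turn z deg -15.0 q [ 0.06  0.54 -0.02  2.11  0.02  0.49  1.25] t 18.02
0.66 [321. 366.  60. 107.]
0.94 [449. 294.  21.  32.] [0.385 0.211]
0.93 [426. 270.  20.  28.] [0.369 0.157]
0.92 [256. 238.  15.  30.] [ 0.516 -0.089]
0.79 [375. 317.  19.  26.] [0.497 0.157]
0.77 [196. 269.  20.  33.] [ 0.629 -0.104]
0.71 [175. 254.  20.  25.] [ 0.634 -0.154]
```

Request:
apply_moves([
  [0, 0, -0.55, -0.007, 0, 0, -0.58],
  [0, 0, -0.55, -0.007, 0, 0, -0.58],
  [0, 0, -0.55, -0.007, 0, 0, -0.58],
  [0, 0, -0.55, -0.007, 0, 0, -0.58],
  [0, 0, -0.55, -0.007, 0, 0, -0.58],
  [0, 0, -0.55, -0.007, 0, 0, -0.58],
  [0, 0, 0, -0.007, 0, 0, -0.58],
  [0, 0, 0, -0.007, 0, 0, -0.58],
])

```text
clock: 18.88
tcp_pos: [0.5507, -0.0928, 0.0081]
orientation: [-0.012, -3.141, -0.0]
contact_force: [0.2, -0.1, -0.3]
grip_width: 0.0181
gripper_force: 0.1
```

Request:
apply_moves([
  [0, 0, 0, -0.006, 0, 0, -0.58],
  [0, 0, 0, -0.006, 0, 0, -0.58],
  [0, 0, 0, -0.005, 0, 0, -0.58],
  [0, 0, 0, -0.004, 0, 0, -0.58],
  [0, 0, 0, -0.003, 0, 0, -0.58],
  [0, 0, 0, -0.002, 0, 0, -0.58],
  [0, 0, 0, -0.001, 0, 0, -0.58],
  [0, 0, 0, 0, 0, 0, -0.58],
])

```text
clock: 19.55
tcp_pos: [0.5779, -0.0933, 0.0082]
orientation: [-0.007, -3.141, -0.0]
contact_force: [0.4, -0.4, -0.1]
grip_width: 0.0181
gripper_force: 0.0
```

Request:
apply_moves([
  [0, 0, 0, 0.005, 0, 0, -0.58],
  [0, 0, 0, 0.01, 0, 0, -0.58],
  [0, 0, 0, 0.015, 0, -0.005, -0.58],
  [0, 0, 0, 0.015, 0, -0.015, -0.58],
  [0, 0, 0, 0.02, 0, -0.03, -0.58],
  [0, 0, 0, 0.02, 0, -0.03, -0.58],
  [0, 0, 0, 0.02, 0, -0.03, -0.58],
  [0, 0, 0, 0.02, 0, -0.03, -0.58],
])

```text
clock: 20.22
tcp_pos: [0.4502, -0.0928, 0.149]
orientation: [-0.007, -3.14, 0.0]
contact_force: [1.2, 0.4, 0.9]
grip_width: 0.0182
gripper_force: 0.0
```

```bash
python3 -c "
from h import *
o=telemetry.get_obs();print(o['clock'],o['tcp_pos'])
a=grab_frame('scene')
for t in('vial0','bottle','cup','pan'):
  for d in silhouettes(t,'scene'):
    p=back('scene',d['extent'][0],d['extent'][1],.022);q=p-[.556,-.115];print(t,round(d['p'],2),np.round(d['extent'][:]),np.round(p,3),'pan',np.round([q@[.9965,-.084],q@[.084,.9965]],3))
b=grab_frame('top')
for t in('carton','bottle','cup','vial0'):
  for d in silhouettes(t,'top'):print(t,round(d['p'],2),np.round(d['extent']),np.round(back('top',d['extent'][0],d['extent'][1],.022),3))
"
```

```text
20.2167 [ 0.45018046 -0.09278334  0.14903571]
vial0 0.96 [425. 268.  23.  27.] [0.367 0.153] pan [-0.211  0.252]
vial0 0.93 [341. 289.  16.  24.] [0.495 0.087] pan [-0.078  0.196]
vial0 0.71 [193. 270.  19.  32.] [ 0.633 -0.105] pan [0.076 0.016]
vial0 0.69 [216. 265.  18.  31.] [ 0.602 -0.087] pan [0.043 0.031]
vial0 0.66 [176. 256.  17.  28.] [ 0.636 -0.149] pan [ 0.082 -0.027]
vial0 0.64 [449. 295.  21.  29.] [0.385 0.212] pan [-0.197  0.311]
vial0 0.58 [374. 320.  22.  29.] [0.503 0.159] pan [-0.076  0.269]
bottle 0.56 [464. 369.  43.  56.] [0.478 0.295] pan [-0.112  0.402]
cup 0.78 [310. 317.  43.  62.] [0.565 0.09 ] pan [-0.009  0.205]
pan 0.63 [200. 264. 107.  92.] [ 0.619 -0.107] pan [0.062 0.013]
carton 0.92 [458. 272.  28.  30.] [ 0.451 -0.282]
bottle 0.69 [152. 257.  26.  30.] [0.483 0.298]
cup 0.68 [257. 210.  34.  34.] [0.575 0.1  ]
vial0 0.69 [198. 310.  15.  13.] [0.381 0.211]
vial0 0.64 [227. 319.  15.  11.] [0.364 0.156]
vial0 0.59 [386. 176.  15.   4.] [ 0.642 -0.15 ]
vial0 0.55 [263. 252.  16.  13.] [0.492 0.089]
vial0 0.46 [229. 250.  15.  18.] [0.496 0.155]
```

```bash
python3 -c "
from bench import *
print(order.hand_in())"
```

```text
the job is handed in; nothing more can be done
None
```

I slid all three amber vials into the pan and handed the job in at about 20 s. They are standing 43 to 82 mm in from the open edge, and the bottle, carton, cup and blue and green look-alikes are where they were; the judge's verdict was not shown.

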